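Load the cookie plate into the icing printer

ROBOT

A 7-joint arm with a two-finger parallel gripper is mounted at the origin on the work surface. World frame = base frame: x ahead of the robot, y to its left, z up, the work surface at z = 0. Lengths are in m, angles in rad, forces in N, time in s.
With the tool pointing down it reaches from about 0.35 to 0.9 m from the base axis. Payload 8.1 kg.
Tool frame: the origin (TCP) lies midway between the tips of the shut fingers; the grasp point (between the pads) lies 19 mm behind it; z points along the fingers, y is the line along which they close (so a half turn about z gives the same grasp; the last joint's range is limited). The gripper opens to 92 mm and grips with 3 to 60 N. Pads are 19 mm wide; open, the fingers measure 130 mm over their backs; the gripper's body (75 mm by 190 mm) begins 47 mm behind the grasp point.
Start: joints at [-1.376, 0.434, 0.025, 1.573, -0.012, 1.134, -0.075], TCP at [0.183, 0.597, 0.227] pointing down, gripper open.
Joint ranges: [-2.62, 2.62], [-0.44, 2.09], [-1.27, 1.32], [0.08, 2.57], [-1.32, 4.46], [0.12, 2], [-2.74, 2.74]. Speed limits (rad/s): [2.22, 2.22, 3.01, 3.01, 3.14, 3.14, 3.14].

INTERFACE

Orientations are given as a rotation vector (axis times angle).
In Python, from cell import arm gives the robot as it stands.
- The arm moves only by the tool carry_out, never from a script. Its arguments are lists of equal length, an entry for each row: "claw": the finger opening in cm, from 0 to 9.18; "delta_pos": the shift along the tool's x, y, z in cm, a list of three; "angular": the turn, a rotation vector about the tool's x, y, z in rad, a list of three. In form: {"claw": [claw, ...], "delta_pos": [[dx, dy, dz], ...], "angular": [[ax, ay, az], ...]}. A call has 1 to 20 rows; each row shifts and turns the commanded pose from where the row before left it, along the tool's axes as they then stand; what a row does not reach is not made up. A row lasts 1/10 s, in which the tool goes at most 50 mm and 8.59 degrees, less where a joint would pass 70% of its speed; a pose out of reach is approached as far as the arm can. A call with a gripper value outside its range is refused whole. The fingers move at their own pace and stop on an object; "force" is the grip in N (left out, the last holds). Time passes only in rows, so rows that do not move let the fingers close. It gives the time, the measured TCP pose, the force, the opening and the grip force at its end, in the units of the state.
- arm.observe(): the state, without advancing time (a new reading comes with each control period).
- arm.get_image(name): name is "scene" or "top" or "wrist"; returns a dict with "frame" (384x512x3 uint8, red, green, blue), "mtx" (3x3 intrinsics, pixels), "T" (4x4, takes a point from camera to world coordinates). Camera axes: x right, y down, z forward; pixel columns grow to the right and rows downward; lengths in m; the calibration is good to about 2 mm. A picture is of the moment at which its call begins. There is no depth.
- arm.sign_off(): hands the job in; it is judged then, once.
Trained networks look in a picture, given as the dict that the camera call returned (one of the last four; its "shot" number tells which), for a name from the list of things; names that differ only in an ending like _2 or _b are one class to them, and where a whole thing is asked for, a point or a joint stands for the part that bears it (a point fixed in the world has none). Each returns a list of dicts, best first, with "conf" (0 to 1); they miss things now and then, are a little off and sometimes report something else, mostly with a low value. They report only what shows in the picture. A call takes as long as a camera call. They do not tell look-alikes from the thing itself.
- arm.look_for(label, picture): "centre" ([column, row] as shares, 0 to 1, of the picture: columns of its width, rows of its height, amid what is visible of it).
- arm.trace(label, picture): "region" (384x512 bool, what is visible of it) and "centre" ([column, row] as shares, 0 to 1, of the picture: columns of its width, rows of its height, amid what is visible of it).
- arm.place_of(label, picture): "centre" ([column, row] as shares, 0 to 1, of the picture: columns of its width, rows of its height: a listed point, or the origin of a listed thing).
The state is a dict: "clock": time; "joints": joint angles; "dq": joint speeds; "joint_efforts": joint torques, N m; "position": TCP position; "ee_rot": TCP orientation; "force": force on the tool from outside, world axes, zero at the start; "ft_torque": the same for the moment, N m; "width": opening from 0.0 (shut) to 1.0 (fully open); "gripper_force": force on a finger pad.
Only numpy, scipy, OpenCV 4.12 (cv2) and the standard library are available. Lean on these libraries where they do the work, as an engineer would, in place of code of your own. Each camera call takes 0.05 s, during which the arm holds its last target. There are 200 camera calls.

TASK

Take the cookie plate by its red grip from the round wooden board, carry it flat, and load it into the icing printer with the grip to the front: down onto the bed's three steel balls, pressing it past the two sprung rollers so that they snap over its edges and pull it fully home, sitting flat. The bed is cushioned and sinks as you press: keep on until the rollers have really gone over, but gently, never driving the bed down onto its stops; then let go. Do not strike the low gantry or the icing nozzle above the bed, and leave the jar, bowl and spatula where they stand.

Things in the scene. Friction and masses are not known exactly. Their poses are not given: they have to be found in the camera images.
- plate: loose cookie plate, 0.34 to 0.61 kg: aluminium sheet 160 (x) by 150 (y) mm, red grip near its front edge, two fixed biscuits (7 mm high) on the far half, three vee blocks beneath. Origin: level with the vee blocks' feet, on the middle line, 75 mm behind the front edge; sheet from z 9.5 to 14.5 mm; x from grip to biscuits, z up. Centre of mass within 10 mm of x 0. Starts on the board
- plate_grip (a point): grip point, at plate x -48, y 0, z 42 mm, on the red grip: an upright fin 46 mm long (plate x), 14 mm thick (plate y: the fingers close across it), 38 mm tall, standing on the sheet (z 14.5 to 52.5 mm). It points along the plate's axes
- plate_bar (a point): middle of the left edge bar, plate x 5, y 75, z 12 mm. Such a round steel bar, 6 mm thick, runs along both side edges (156 mm over both bars); the bed's rollers ride over them
- board: round wooden board, fixed, 210 mm across, 20 mm thick, on which the plate lies, to the left or right of the printer. Origin: centre of its underside
- printer: desktop icing printer, fixed: white plinth 46 mm high, from printer x -100 (front, towards the robot) to 130 and y -125 to 125 mm. Origin: on the table under the bed's home point; x from front to back, z up
- gantry: fixed gantry, axes and origin as the printer. Uprights: x -31 to -9, inner faces at y -101 and 101, 320 mm tall. Crossbeam: x -40 to 0, z 225 to 261 mm; top bar z 320 to 340 mm. It must not be struck. An upright gripper on the grip of the seated plate would hit the crossbeam; leaning 30 to 45 degrees, its body towards the front, it clears
- nozzle_tip (a point): tip of the icing nozzle, 147 mm above the table at printer x 40, under a yellow cartridge 32 mm across; its carriage hangs behind the crossbeam, parked up to 50 mm left or right of the middle (it slides along y). Do not push it
- bed (a joint): how far the bed is pressed down, m: 0 up at rest, stops at 0.013. A dark plate with three slippery 16 mm steel balls at x, y (from bed_home): -54, 50; -54, -50; 65, 0 mm, centres level with bed_home. Soft crash springs carry it: firm up to about 5 N, then it sinks 1 mm per 1.3 N; at about 22 N (plate weight included) it reaches its stops, which must not happen
- bed_home (a point): point on the bed, 78 mm above the table at rest, where the plate's origin lies when fully home; axes as the bed's and the home plate's: x to the back, z up. Sinks with the bed
- catch_left (a joint): sprung roller catch at x -45, y 79.5 mm from bed_home: white roller 10 mm thick, 18 mm long, top 22 mm above bed_home (7 mm above the home plate's sheet), on an upright arm 30 mm long. Joint: outward lean in rad; 0 free, up to 0.12 as a bar passes, about 0.035 with the plate home
- catch_right (a joint): its twin at y -79.5. The bars meet the rollers 12 mm above home; pushing down past them takes about 17 N in all, plate's weight included. Some 5 mm above home they snap over and then pull the plate home with about 11 N; let go higher up, it stays up
- bear_tray: round wooden tray with ears, fixed, 196 mm across, rim 18 mm high, on the other side of the printer; the jar stands in it. Origin: centre of its underside
- jar: pink jar with a red cap, 52 mm across, 75 mm high, loose; leave it. Origin: centre of its underside
- bowl: white bowl, 104 mm across, 48 mm high, loose; leave it. Origin: centre of its underside
- spatula: spatula about 200 mm long lying on the table along its own x, wooden handle and steel blade, loose; leave it. Origin: on the table under it
There are look-alikes about, which are no part of the job. What is shaped like the board but yellow is not meant.

How it is judged:
On the way, in this order (a step that is already met when the one before it is completed fails the run):
1. the plate is lifted clear of the wooden board (feet at least 20 mm above its top) (z of plate in the frame of board above 0.04 m), for 0.1 s.
2. the gripper presses the plate down past the rollers (grip point less than 4.5 mm above its home height over the bed, plate within 6 mm across, fingers on it) (z of plate_grip in the frame of bed_home below 0.0465 m and horizontal distance between plate and bed_home below 0.006 m and contact force between the fingers and plate above 0.5 N).
At the end, for the whole second after the job is handed in: the plate rests released and still on the bed's three balls, within 3 mm across and 2.5 mm in height of its home point, flat within 0.03 rad and turned within 0.04 rad of the bed (horizontal distance between plate and bed_home below 0.003 m and z of plate in the frame of bed_home between -0.0025 and 0.0025 m and angle between the z axis of plate and the z axis of bed_home, either way round below 0.03 rad and angle between the x axis of plate and the x axis of bed_home, either way round below 0.04 rad and linear speed of plate below 0.01 m/s); the robot touches nothing.
It fails at once if the plate is rammed down so hard that the bed is driven onto its stops (12.7 of its 13 mm) (value of joint bed above 0.0127 m).
It fails at once if the plate is tipped more than 20 degrees while it is carried (angle between plate's own z axis and vertical above 0.35 rad).
It fails at once if the gantry or print head is struck (over 8 N) (contact force between gantry and anything else above 8 N).
It fails at once if the jar, bowl or spatula is shifted more than 20 mm (distance of any of jar, bowl, spatula from where it was at the start of the episode above 0.02 m).
It fails at once if the print head is pushed along more than 10 mm (distance of nozzle_tip from where it was at the start of the episode above 0.01 m).
It also fails if it takes over 58 s, if anything falls off the work surface, if the arm or the gripper's body presses on something with over 40 N, if the wrist force passes 120 N, or if a joint passes its speed limit or range.

## Working session

There is one attempt and no reset: what is moved stays moved. The work goes in short steps, Python scripts to look and compute and a tool call to move; the robot and the scene stay as the last step left them, time stands still between calls to the robot, and variables do not carry over. Pictures are saved under pics/ and viewed, at most 10 in all, crops included, and the job is handed in when it is done.

Besides the shell and the picture viewer there is one more tool, called after ">>>" as name(argument=value, ...) on one line, values as JSON. carry_out: Moves the arm, as the interface text tells. Its arguments: {"type":"object","properties":{"claw":{"type":"array","items":{"type":"number"}},"delta_pos":{"type":"array","items":{"type":"array","items":{"type":"number"}}},"angular":{"type":"array","items":{"type":"array","items":{"type":"number"}}},"force":{"type":"number"}},"required":["claw","delta_pos","angular"]}

```bash
ls; mkdir -p pics; cat > h.py <<'E'
import numpy as np, cv2
from cell import arm
from scipy.spatial.transform import Rotation as R
def save(p,n): cv2.imwrite('pics/'+n,p['frame'][:,:,::-1])
def ray(p,c):
    u=np.array([c[0]*512,c[1]*384,1]); d=p['T'][:3,:3]@np.linalg.solve(p['mtx'],u); return p['T'][:3,3],d
def at_z(p,c,z):
    o,d=ray(p,c); return o+d*(z-o[2])/d[2]
def tri(obs):
    A=np.zeros((3,3));b=np.zeros(3)
    for p,c in obs:
        o,d=ray(p,c); d=d/np.linalg.norm(d); M=np.eye(3)-np.outer(d,d); A+=M;b+=M@o
    return np.linalg.solve(A,b)
def proj(p,X):
    c=np.linalg.inv(p['T'])@np.append(X,1); u=p['mtx']@c[:3]; return u[:2]/u[2]
E
python3 - <<'E'
from h import *
s=arm.observe(); print({k:np.round(v,3) for k,v in s.items()})
P={n:arm.get_image(n) for n in('scene','top')}
im=np.hstack([P['scene']['frame'],P['top']['frame']])
for n in P: save(P[n],n+'0.png'); print(n,np.round(P[n]['T'],3).tolist(),P[n]['mtx'][0,0])
for l,z in [('plate',.02),('plate_grip',.062),('plate_bar',.032),('board',0),('printer',0),('bed_home',.078),('nozzle_tip',.147),('jar',0),('bowl',0),('spatula',0),('bear_tray',0)]:
    for n,p in P.items():
        for d in arm.place_of(l,p)[:3]:
            print(l,n,round(d['conf'],2),np.round(np.array(d['centre'])*[512,384],1),np.round(at_z(p,d['centre'],z),4))
E
```

```text
pics
{'clock': np.float64(0.0), 'joints': array([-1.376,  0.435,  0.025,  1.574, -0.012,  1.134, -0.075]), 'dq': array([-0.001,  0.   ,  0.   , -0.001, -0.   ,  0.001,  0.001]), 'joint_efforts': array([-0.0000e+00, -6.6787e+01,  9.8500e-01, -3.1445e+01, -6.1000e-02,
        4.3000e-02,  0.0000e+00]), 'position': array([0.183, 0.597, 0.226]), 'ee_rot': array([-4.660e-01, -3.107e+00,  2.000e-03]), 'force': array([ 0.581, -0.394,  0.36 ]), 'ft_torque': array([ 0.01 , -0.034,  0.048]), 'gripper_force': np.float64(0.0), 'width': np.float64(1.0)}
scene [[-0.294, 0.645, -0.706, 1.461], [0.956, 0.199, -0.217, 0.388], [0.0, -0.738, -0.674, 0.969], [0.0, 0.0, 0.0, 1.0]] 395.5334703343384
top [[-0.007, -0.99, 0.139, 0.372], [-1.0, 0.007, 0.004, 0.1], [-0.005, -0.139, -0.99, 1.282], [0.0, 0.0, 0.0, 1.0]] 348.66379362870924
plate scene 0.76 [318.3 217. ] [0.5138 0.3104 0.02  ]
plate top 0.92 [201.3 211.4] [0.4869 0.3129 0.02  ]
plate top 0.25 [201.  164.4] [0.6615 0.3169 0.02  ]
plate_grip scene 0.91 [320.9 193.5] [0.4423 0.3016 0.062 ]
plate_grip scene 0.6 [340.8 216. ] [0.53  0.382 0.062]
plate
[... 408 characters left out ...]
3] [0.6372 0.02   0.    ]
bed_home scene 0.9 [226.9 208.2] [0.6192 0.0266 0.078 ]
bed_home top 0.98 [281.7 168.7] [0.6304 0.0222 0.078 ]
nozzle_tip scene 0.55 [221.7 204.1] [0.6724 0.0334 0.147 ]
nozzle_tip top 0.71 [279.7 167.6] [0.6193 0.0332 0.147 ]
jar scene 0.78 [159.4 171.8] [ 0.4332 -0.3255  0.    ]
jar top 0.62 [373.  221.9] [ 0.4455 -0.3142  0.    ]
bowl scene 0.85 [309.5 253.8] [0.6605 0.3122 0.    ]
bowl top 0.87 [201.  164.2] [0.6668 0.3203 0.    ]
spatula scene 0.72 [233.9 179. ] [ 0.3888 -0.035   0.    ]
spatula top 0.87 [295.2 235.5] [ 0.398  -0.0282  0.    ]
bear_tray scene 0.61 [156.2 175.4] [ 0.4566 -0.3268  0.    ]
bear_tray top 0.87 [374.9 221. ] [ 0.4489 -0.3213  0.    ]
```

View pics/scene0.png

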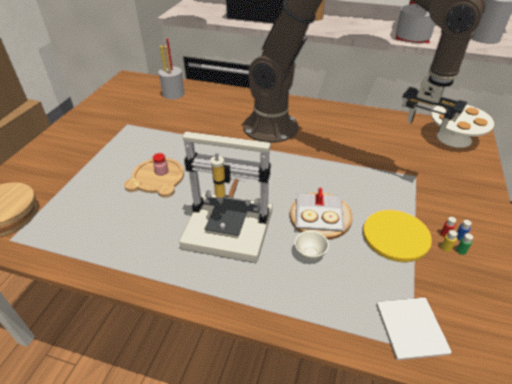

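View pics/top0.png

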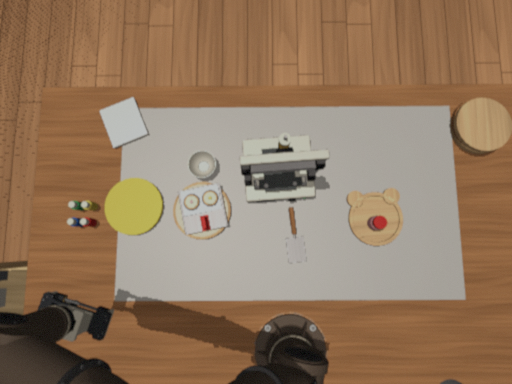

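The scene view shows the plate on the round board at (320,215) with the red fin at (320,193) and the bowl just behind it. The yellow disc at (397,235) is the decoy, and the printer is at (228,215). In the top view the grip is at (204,220), the bed at (282,170) and the spatula at (293,235). The grip comes out near (0.45, 0.30), with yaw about 0.2.

```bash
cat >> h.py <<'E'
from scipy.linalg import logm,expm
def pose(pos,yaw,lean,tilt=0):
    s,c=np.sin(lean),np.cos(lean); T=np.eye(4)
    T[:3,:3]=R.from_euler('z',yaw).as_matrix()@np.array([[-c,0,s],[0,1,0],[-s,0,-c]]).astype(float)
    T[:3,3]=pos; return T
def cur():
    s=arm.observe(); T=np.eye(4); T[:3,:3]=R.from_rotvec(s['ee_rot']).as_matrix(); T[:3,3]=s['position']; return T
def plan(T0,T1,n):
    D=np.real(expm(logm(np.linalg.inv(T0)@T1)/n))
    print(n,'rows of cm',np.round(D[:3,3]*100,3).tolist(),'rad',np.round(R.from_matrix(D[:3,:3]).as_rotvec(),4).tolist())
E
python3 - <<'E'
from h import *
yaw=.22; lean=np.radians(40)
z=pose([0,0,0],yaw,lean)[:3,2]
g=np.array([.45,.299,.062])
T0=cur(); T1=pose(g-z*.13+[0,0,.03],yaw,lean); print(T1[:3,3])
plan(T0,T1,18)
for k in range(19): print(np.round((T0@np.real(expm(logm(np.linalg.inv(T0)@T1)*k/18)))[:3,3],3)) if k%6==0 else 0
E
```

```text
[0.36845168 0.28076421 0.19158578]
18 rows of cm [-1.047, -1.731, 0.512] rad [-0.01, -0.0379, -0.0276]
[0.183 0.598 0.227]
[0.224 0.482 0.2  ]
[0.287 0.376 0.187]
[0.368 0.281 0.192]
```

>>> carry_out(claw=[9.18, 9.18, 9.18, 9.18, 9.18, 9.18, 9.18, 9.18, 9.18, 9.18, 9.18, 9.18, 9.18, 9.18, 9.18, 9.18, 9.18, 9.18, 9.18], delta_pos=[[-1.05, -1.73, 0.51], [-1.05, -1.73, 0.51], [-1.05, -1.73, 0.51], [-1.05, -1.73, 0.51], [-1.05, -1.73, 0.51], [-1.05, -1.73, 0.51], [-1.05, -1.73, 0.51], [-1.05, -1.73, 0.51], [-1.05, -1.73, 0.51], [-1.05, -1.73, 0.51], [-1.05, -1.73, 0.51], [-1.05, -1.73, 0.51], [-1.05, -1.73, 0.51], [-1.05, -1.73, 0.51], [-1.05, -1.73, 0.51], [-1.05, -1.73, 0.51], [-1.05, -1.73, 0.51], [-1.05, -1.73, 0.51], [0, 0, 0]], angular=[[-0.01, -0.038, -0.028], [-0.01, -0.038, -0.028], [-0.01, -0.038, -0.028], [-0.01, -0.038, -0.028], [-0.01, -0.038, -0.028], [-0.01, -0.038, -0.028], [-0.01, -0.038, -0.028], [-0.01, -0.038, -0.028], [-0.01, -0.038, -0.028], [-0.01, -0.038, -0.028], [-0.01, -0.038, -0.028], [-0.01, -0.038, -0.028], [-0.01, -0.038, -0.028], [-0.01, -0.038, -0.028], [-0.01, -0.038, -0.028], [-0.01, -0.038, -0.028], [-0.01, -0.038, -0.028], [-0.01, -0.038, -0.028], [0, 0, 0]], force=60)

```text
clock: 3.1
position: [0.3705, 0.2787, 0.1923]
ee_rot: [-0.276, 2.428, 0.094]
force: [0.4, 0.7, 0.2]
width: 0.998
gripper_force: 0.0
```

```bash
python3 - <<'E'
from h import *
P={n:arm.get_image(n) for n in('wrist','scene','top')}
save(P['wrist'],'w1.png')
s=arm.observe(); print(s['clock'],s['position'],s['joints'],cur()[:3,:3].round(3))
for l,z in [('plate_grip',.062),('plate_bar',.032),('plate',.02),('bed_home',.078),('nozzle_tip',.147)]:
    obs=[]
    for n,p in P.items():
        for d in arm.place_of(l,p)[:2]:
            print(l,n,round(d['conf'],2),np.round(np.array(d['centre'])*[512,384],1),np.round(at_z(p,d['centre'],z),4))
            if d['conf']>.5: obs.append((p,d['centre']))
    if len(obs)>1: print('  tri',tri(obs))
E
```

```text
3.25 [0.36975715 0.28250903 0.19300256] [-1.42219771  0.02577436  0.19740615  2.51752941  1.30552632  0.59140609
 -0.55672025] [[-0.746 -0.224  0.628]
 [-0.173  0.974  0.143]
 [-0.644 -0.002 -0.765]]
plate_grip wrist 0.89 [258.8 159.7] [0.4475 0.3003 0.062 ]
plate_grip scene 0.85 [318.8 194.1] [0.4475 0.2953 0.062 ]
plate_grip top 0.66 [205.2 219.1] [0.4559 0.2918 0.062 ]
  tri [0.45166041 0.29602654 0.06216934]
plate_bar wrist 0.79 [320.1 167.9] [0.4806 0.3853 0.032 ]
plate_bar scene 0.75 [341.8 213.5] [0.4865 0.3833 0.032 ]
plate_bar scene 0.69 [154.7 177.7] [ 0.5034 -0.3023  0.032 ]
plate_bar top 0.94 [183.1 211.4] [0.4863 0.3766 0.032 ]
  tri [0.55260309 0.23608461 0.15934306]
plate wrist 0.77 [256.9 152.6] [0.4844 0.307  0.02  ]
plate scene 0.59 [306.2 253.4] [0.6786 0.3037 0.02  ]
plate scene 0.56 [319.8 211.7] [0.4874 0.3106 0.02  ]
plate top 0.9 [201.8 215. ] [0.4738 0.3111 0.02  ]
  tri [ 0.51767978  0.31036523 -0.03429355]
bed_home wrist 0.79 [ 33.9 222.4] [0.6204 0.0402 0.078 ]
bed_home scene 0.95 [228. 209.] [0.6216 0.0312 0.078 ]
bed_home top 0.69 [280.  166.9] [0.637 0.028 0.078]
  tri [0.63095188 0.03226551 0.07903729]
nozzle_tip scene 0.76 [221.5 202.3] [0.6652 0.03   0.147 ]
nozzle_tip top 0.48 [282.3 167. ] [0.6213 0.0245 0.147 ]
```

View pics/w1.png

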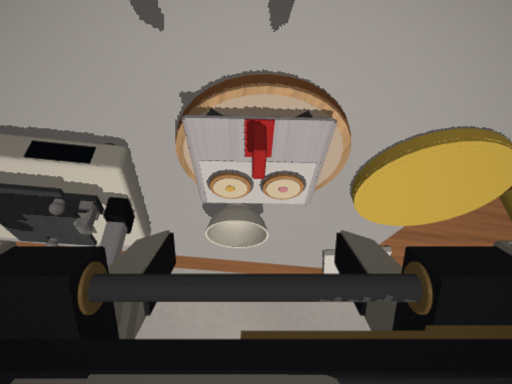

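The wrist view shows the plate squarely ahead. Its sheet corners are near (186,117), (334,117), (308,205) and (205,206), and the fin's top is around (259,140). I'll fit the plate pose to these corners.

```bash
python3 - <<'E'
from h import *
p=arm.get_image('wrist')
m=max(arm.trace('plate',p),key=lambda d:d['conf']); print(m['conf'],m['region'].sum())
C=np.array([[186,117],[334,117],[308,205],[205,206]])
W=np.array([at_z(p,c/[512,384],.0345) for c in C]); print(W.round(4))
for i in range(4): print(np.linalg.norm(W[i]-W[(i+1)%4]).round(4))
f=(W[0]+W[1])/2; b=(W[2]+W[3])/2; print('ctr',(f+b)/2,'yaw mid',np.arctan2(*(b-f)[[1,0]]),'yaw front',np.arctan2(-(W[1]-W[0])[0],(W[1]-W[0])[1]), 'yaw back',np.arctan2(-(W[2]-W[3])[0],(W[2]-W[3])[1]))
# fin red blob
f3=p['frame'].astype(int); red=((f3[:,:,0]>120)&(f3[:,:,1]<60)&(f3[:,:,2]<70)).astype(np.uint8)
n,l,st,c=cv2.connectedComponentsWithStats(red); i=1+st[1:,4].argmax(); print(st[i],c[i])
q=cv2.boxPoints(cv2.minAreaRect(np.argwhere(l==i)[:,::-1].astype(np.float32))); print(q)
E
```

```text
0.8 11777
[[0.4322 0.226  0.0345]
 [0.3987 0.3681 0.0345]
 [0.5626 0.4052 0.0345]
 [0.6002 0.26   0.0345]]
0.146
0.168
0.1499
0.1714
ctr [0.49842335 0.31482824 0.0345    ] yaw mid 0.2110447573928591 yaw front 0.23147874264409332 yaw back 0.2534901920417305
[242 119  29  60 693] [257.58730159 149.64646465]
[[239.75926 177.25998]
 [242.00299 118.92319]
 [270.23047 120.00885]
 [267.98672 178.34564]]
```

```bash
python3 - <<'E'
from h import *
yaw=.23; lean=np.radians(40)
z=pose([0,0,0],yaw,lean)[:3,2]; g=np.array([.448,.3005,.063])
T0=cur(); T1=pose(g-z*.03,yaw,lean); T2=pose(g+z*.019,yaw,lean)
plan(T0,T1,10); plan(T1,T2,6); print(T2)
E
```

```text
10 rows of cm [0.219, 0.01, 1.209] rad [-0.0005, 0.0001, -0.0]
6 rows of cm [-0.0, 0.0, 0.817] rad [0.0, -0.0, -0.0]
[[-0.74587173 -0.22797752  0.62586069  0.45989135]
 [-0.17464092  0.9736664   0.14654113  0.30328428]
 [-0.64278761  0.         -0.76604444  0.04844516]
 [ 0.          0.          0.          1.        ]]
```

>>> carry_out(claw=[9.18, 9.18, 9.18, 9.18, 9.18, 9.18, 9.18, 9.18, 9.18, 9.18, 9.18], delta_pos=[[0.22, 0.01, 1.2], [0.22, 0.01, 1.2], [0.22, 0.01, 1.2], [0.22, 0.01, 1.2], [0.22, 0.01, 1.2], [0.22, 0.01, 1.2], [0.22, 0.01, 1.2], [0.22, 0.01, 1.2], [0.22, 0.01, 1.2], [0.22, 0.01, 1.2], [0, 0, 0]], angular=[[0, 0, 0], [0, 0, 0], [0, 0, 0], [0, 0, 0], [0, 0, 0], [0, 0, 0], [0, 0, 0], [0, 0, 0], [0, 0, 0], [0, 0, 0], [0, 0, 0]])

```text
clock: 5.2
position: [0.4291, 0.2955, 0.0856]
ee_rot: [-0.278, 2.43, 0.095]
force: [-0.6, -0.3, 0.4]
width: 1.001
gripper_force: 0.0
```

```bash
python3 - <<'E'
from h import *
p=arm.get_image('wrist'); save(p,'w2.png')
for d in arm.place_of('plate_grip',p)[:2]: print(d, at_z(p,d['centre'],.062))
yaw=.23; lean=np.radians(40)
z=pose([0,0,0],yaw,lean)[:3,2]; g=np.array([.448,.3005,.063])
plan(cur(),pose(g+z*.019,yaw,lean),6)
for X in (g,g+z*.019): print(proj(p,X))
E
```

```text
{'centre': [0.4969, 0.5844], 'conf': 0.58} [0.44630536 0.29955559 0.062     ]
{'centre': [0.491, 0.5289], 'conf': 0.17} [0.42031707 0.29174304 0.062     ]
6 rows of cm [-0.004, 0.012, 0.832] rad [-0.001, 0.0001, -0.0]
[255.2129269  227.04290012]
[255.32679096 216.77538408]
```

View pics/w2.png

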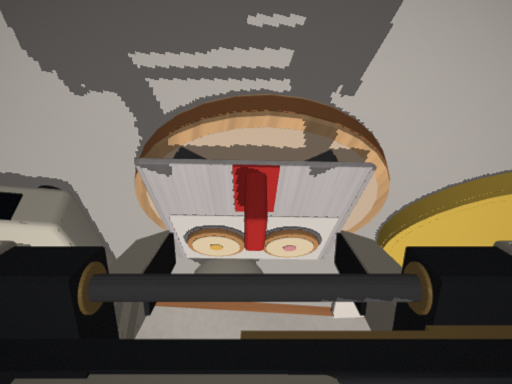

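The fin is centred between the fingers: its column is about 256, and the predicted grip lands at (255,227), on the fin. Next I advance and close.

>>> carry_out(claw=[9.18, 9.18, 9.18, 9.18, 9.18, 9.18, 9.18, 0.8, 0.8, 0.8, 0.8, 0.8, 0.8, 0.8, 0.8, 0.8, 0.8, 0.8], delta_pos=[[0, 0.01, 0.83], [0, 0.01, 0.83], [0, 0.01, 0.83], [0, 0.01, 0.83], [0, 0.01, 0.83], [0, 0.01, 0.83], [0, 0, 0], [0, 0, 0], [0, 0, 0], [0, 0, 0], [0, 0, 0], [0, 0, 0], [0, 0, 0], [0, 0, 0], [0, 0, 0], [0, 0, 0], [0, 0, 0], [0, 0, 0]], angular=[[0, 0, 0], [0, 0, 0], [0, 0, 0], [0, 0, 0], [0, 0, 0], [0, 0, 0], [0, 0, 0], [0, 0, 0], [0, 0, 0], [0, 0, 0], [0, 0, 0], [0, 0, 0], [0, 0, 0], [0, 0, 0], [0, 0, 0], [0, 0, 0], [0, 0, 0], [0, 0, 0]], force=60)

```text
clock: 7.1
position: [0.4598, 0.3031, 0.0486]
ee_rot: [-0.278, 2.429, 0.096]
force: [-0.1, -1.4, -0.3]
width: 0.147
gripper_force: 59.8
```

>>> carry_out(claw=[0.8, 0.8, 0.8, 0.8, 0.8, 0.8, 0.8, 0.8, 0.8, 0.8, 0.8, 0.8], delta_pos=[[-0.3, 0, -0.35], [-0.58, 0, -0.69], [-0.58, 0, -0.69], [-0.58, 0, -0.69], [-0.58, 0, -0.69], [-0.58, 0, -0.69], [-0.58, 0, -0.69], [-0.58, 0, -0.69], [-0.58, 0, -0.69], [-0.58, 0, -0.69], [-0.58, 0, -0.69], [0, 0, 0]], angular=[[0, 0, 0], [0, 0, 0], [0, 0, 0], [0, 0, 0], [0, 0, 0], [0, 0, 0], [0, 0, 0], [0, 0, 0], [0, 0, 0], [0, 0, 0], [0, 0, 0], [0, 0, 0]])

```text
clock: 8.3
position: [0.4593, 0.304, 0.1439]
ee_rot: [-0.278, 2.429, 0.099]
force: [-0.1, 0.3, -4.5]
width: 0.146
gripper_force: 59.9
```

```bash
python3 - <<'E'
from h import *
P={n:arm.get_image(n) for n in('top','wrist','scene')}
a=P['top']['frame'][110:240,160:340]; b=P['wrist']['frame']
cv2.imwrite('pics/m3.png',np.vstack([cv2.resize(a,None,fx=4,fy=4,interpolation=cv2.INTER_CUBIC)])[:,:,::-1]); save(P['wrist'],'w3.png'); save(P['scene'],'s3.png')
print(cur().round(4))
for l,z in [('plate_grip',.15),('plate_bar',.12),('bed_home',.078),('nozzle_tip',.147),('printer',0),('catch_left',.095),('catch_right',.095)]:
    for n,p in P.items():
        f=arm.place_of if 'catch' not in l else arm.look_for
        for d in f(l,p)[:2]: print(l,n,round(d['conf'],2),np.round(np.array(d['centre'])*[512,384],1),np.round(at_z(p,d['centre'],z),4))
E
```

```text
[[-0.7456 -0.2252  0.6272  0.4592]
 [-0.1746  0.9743  0.1422  0.3037]
 [-0.6431 -0.0035 -0.7658  0.1428]
 [ 0.      0.      0.      1.    ]]
plate_grip top 0.88 [197.2 219.1] [0.45   0.3039 0.15  ]
plate_grip wrist 0.66 [252.7 260.5] [0.4635 0.3042 0.15  ]
plate_grip scene 0.74 [321.7 172.2] [0.4376 0.2936 0.15  ]
plate_bar top 0.95 [175.5 210.5] [0.4814 0.3825 0.12  ]
plate_bar wrist 0.88 [363.4 244. ] [0.488  0.3945 0.12  ]
plate_bar scene 0.93 [345.4 193.4] [0.4839 0.3817 0.12  ]
bed_home top 0.93 [281.5 169.3] [0.6282 0.0229 0.078 ]
bed_home scene 0.75 [228.7 209.3] [0.6223 0.0339 0.078 ]
nozzle_tip top 0.16 [200.  165.2] [0.6296 0.2984 0.147 ]
nozzle_tip scene 0.58 [220.6 203.3] [0.6701 0.0291 0.147 ]
printer top 0.87 [279.9 169.6] [0.6437 0.024  0.    ]
printer scene 0.82 [227.4 227.7] [0.6322 0.0288 0.    ]
printer scene 0.6 [157.6 174.3] [ 0.449  -0.3249  0.    ]
catch_left top 0.3 [286.4 144.4] [0.7136 0.0054 0.095 ]
catch_left wrist 0.79 [ 18.  221.1] [0.5626 0.127  0.095 ]
catch_left wrist 0.38 [259.5  92.3] [0.3918 0.2909 0.095 ]
catch_left scene 0.4 [259.2 200.6] [0.5717 0.1207 0.095 ]
catch_right top 0.42 [283.7 144.9] [0.7119 0.0149 0.095 ]
```

View pics/m3.png

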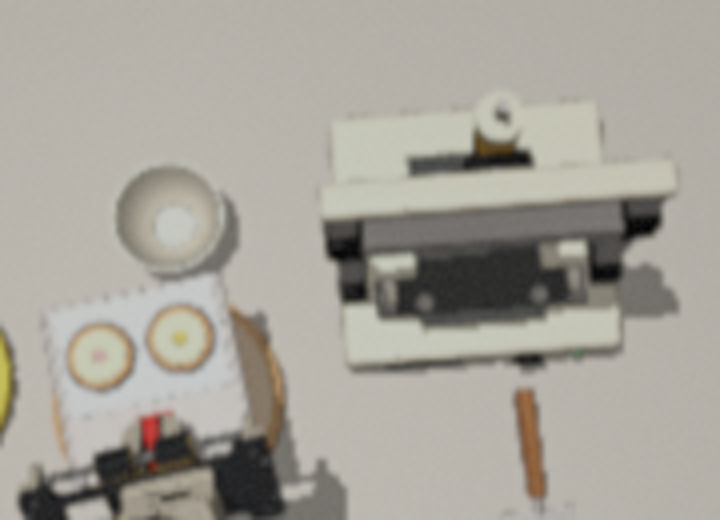

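View pics/w3.png

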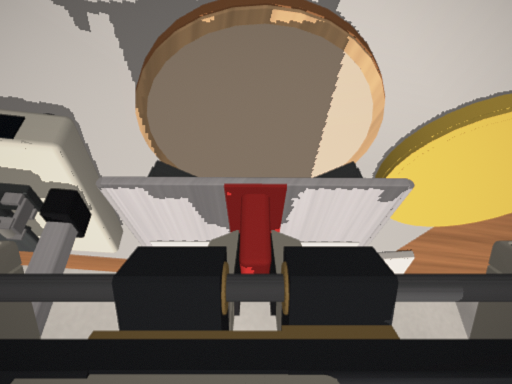

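The plate is lifted and level. The top crop shows the front balls at (425,302) and (540,294), the plinth front edge from (347,362) to (620,343) and the cartridge at (498,115). Next I compute the printer pose from them.

```bash
python3 - <<'E'
from h import *
p=arm.get_image('top')
def w(cx,cy,z): return at_z(p,np.array([160+(cx+.5)/4,110+(cy+.5)/4])/[512,384],z)
def yaw(a,b): d=a-b; return np.arctan2(-d[0],d[1])
for nm,a,b,z in [('balls',(425,302),(540,294),.078),('front',(347,365),(620,346),.046),('back',(332,122),(597,101),.046),('topbar f',(322,221),(677,193),.34),('topbar b',(320,185),(677,160),.34),('roll',(388,296),(576,284),.095)]:
    A,B=w(*a,z),w(*b,z); y=yaw(A,B); m=(A+B)/2; print(nm,A.round(4),B.round(4),m.round(4),'len',np.linalg.norm(A-B).round(4),'yaw',round(y,4))
    off={'balls':-.054,'front':-.1,'back':.13,'roll':-.045,'topbar f':-.04,'topbar b':0}[nm]
    print('   origin est',(m-off*np.array([np.cos(.075),np.sin(.075),0])).round(4))
# printer white mask edges fit
q=arm.get_image('wrist'); print(cur()[:3,3].round(4))
C=np.array([[103,181],[412,183]])
T=cur(); 
for z in (.115,.12,.125): 
  W=[at_z(q,c/[512,384],z) for c in C]; print(z,W[0].round(4),W[1].round(4),np.linalg.norm(W[0]-W[1]))
E
```

```text
balls [0.5704 0.0768 0.078 ] [ 0.5768 -0.0239  0.078 ] [0.5736 0.0264 0.078 ] len 0.1009 yaw 0.0628
   origin est [0.6274 0.0305 0.078 ]
front [0.5193 0.1463 0.046 ] [ 0.5346 -0.0976  0.046 ] [0.5269 0.0244 0.046 ] len 0.2444 yaw 0.0627
   origin est [0.6266 0.0318 0.046 ]
back [0.7432 0.1596 0.046 ] [ 0.761  -0.0832  0.046 ] [0.7521 0.0382 0.046 ] len 0.2434 yaw 0.0734
   origin est [0.6225 0.0285 0.046 ]
topbar f [0.5844 0.1522 0.34  ] [ 0.6022 -0.0932  0.34  ] [0.5933 0.0295 0.34  ] len 0.2461 yaw 0.0726
   origin est [0.6332 0.0325 0.34  ]
topbar b [0.6099 0.1536 0.34  ] [ 0.6257 -0.094   0.34  ] [0.6178 0.0298 0.34  ] len 0.2482 yaw 0.0637
   origin est [0.6178 0.0298 0.34  ]
roll [0.5731 0.109  0.095 ] [ 0.5824 -0.0534  0.095 ] [0.5777 0.0278 0.095 ] len 0.1627 yaw 0.057
   origin est [0.6226 0.0311 0.095 ]
[0.4597 0.3037 0.1433]
0.115 [0.4547 0.2163 0.115 ] [0.4167 0.384  0.115 ] 0.17196802833007696
0.12 [0.4469 0.2189 0.12  ] [0.4109 0.3781 0.12  ] 0.1632105404259928
0.125 [0.439  0.2215 0.125 ] [0.405  0.3721 0.125 ] 0.15445305252190863
```

```bash
cat >> h.py <<'E'
H=np.array([.626,.0303,.078]); HY=.066
def pl(pos,yaw):
    T=np.eye(4); T[:3,:3]=R.from_euler('z',yaw).as_matrix(); T[:3,3]=pos; return T
G=np.linalg.inv(pl([.4947,.3114,.020],.23))@(lambda T:T)(np.vstack([np.c_[R.from_rotvec([-.278,2.429,.096]).as_matrix(),[.4598,.3031,.0486]],[0,0,0,1]]))
def home(dx,dy,dz): return pl(H,HY)@pl([dx,dy,dz],0)
E
python3 - <<'E'
from h import *
T0=cur(); print((T0@np.linalg.inv(G)).round(3))
T1=pl([.480,.18,.115],.066)@G; T2=home(-.125,0,.034)@G
plan(T0,T1,10); plan(T1,T2,10); print(T1[:3,3],T2[:3,3])
E
```

```text
[[ 0.974 -0.228 -0.     0.495]
 [ 0.228  0.974 -0.     0.312]
 [ 0.     0.     1.     0.115]
 [ 0.     0.     0.     1.   ]]
10 rows of cm [0.266, -1.225, -0.221] rad [0.0106, 0.0001, 0.0125]
10 rows of cm [-0.064, -1.59, 0.101] rad [0.0, 0.0, -0.0]
[0.44421318 0.17750935 0.1436    ] [0.46548533 0.01956533 0.1406    ]
```

>>> carry_out(claw=[0.8, 0.8, 0.8, 0.8, 0.8, 0.8, 0.8, 0.8, 0.8, 0.8, 0.8, 0.8, 0.8, 0.8, 0.8, 0.8, 0.8, 0.8, 0.8, 0.8], delta_pos=[[0.266, -1.225, -0.221], [0.266, -1.225, -0.221], [0.266, -1.225, -0.221], [0.266, -1.225, -0.221], [0.266, -1.225, -0.221], [0.266, -1.225, -0.221], [0.266, -1.225, -0.221], [0.266, -1.225, -0.221], [0.266, -1.225, -0.221], [0.266, -1.225, -0.221], [-0.064, -1.59, 0.1], [-0.064, -1.59, 0.1], [-0.064, -1.59, 0.1], [-0.064, -1.59, 0.1], [-0.064, -1.59, 0.1], [-0.064, -1.59, 0.1], [-0.064, -1.59, 0.1], [-0.064, -1.59, 0.1], [-0.064, -1.59, 0.1], [-0.064, -1.59, 0.1]], angular=[[0.0106, 0, 0.0125], [0.0106, 0, 0.0125], [0.0106, 0, 0.0125], [0.0106, 0, 0.0125], [0.0106, 0, 0.0125], [0.0106, 0, 0.0125], [0.0106, 0, 0.0125], [0.0106, 0, 0.0125], [0.0106, 0, 0.0125], [0.0106, 0, 0.0125], [0, 0, 0], [0, 0, 0], [0, 0, 0], [0, 0, 0], [0, 0, 0], [0, 0, 0], [0, 0, 0], [0, 0, 0], [0, 0, 0], [0, 0, 0]])

```text
clock: 11.6
position: [0.4637, 0.0653, 0.135]
ee_rot: [-0.084, 2.458, 0.004]
force: [-0.3, 0.5, -4.4]
width: 0.149
gripper_force: 60.0
```

>>> carry_out(claw=[0.8, 0.8, 0.8], delta_pos=[[0, 0, 0], [0, 0, 0], [0, 0, 0]], angular=[[0, 0, 0], [0, 0, 0], [0, 0, 0]])

```text
clock: 11.9
position: [0.4628, 0.0727, 0.1368]
ee_rot: [-0.101, 2.454, 0.012]
force: [-1.0, 0.8, -4.0]
width: 0.149
gripper_force: 60.0
```

```bash
python3 - <<'E'
from h import *
P={n:arm.get_image(n) for n in('top','scene','wrist')}
A=cur()@np.linalg.inv(G); print(A.round(4)); print('home frame',(np.linalg.inv(pl(H,HY))@A)[:3,3].round(4))
save(P['wrist'],'w4.png')
a=cv2.resize(P['top']['frame'][125:225,220:345],None,fx=6,fy=6,interpolation=cv2.INTER_CUBIC)
cv2.imwrite('pics/t4.png',a[:,:,::-1])
b=cv2.resize(P['scene']['frame'][130:260,160:300],None,fx=4.6,fy=4.6,interpolation=cv2.INTER_CUBIC); cv2.imwrite('pics/s4.png',b[:,:,::-1])
for n in('top','scene'):
  print(n,{k:proj(P[n],(A@np.append(v,1))[:3]).round(1).tolist() for k,v in dict(fl=[-.075,.075,.0145],fr=[-.075,-.075,.0145],bl=[.085,.075,.0145],br=[.085,-.075,.0145],grip=[-.048,0,.042]).items()})
  for l in('plate_grip','plate_bar','bed_home','nozzle_tip'):
    for d in arm.place_of(l,P[n])[:1]: print(l,round(d['conf'],2),(np.array(d['centre'])*[512,384]).round(1))
E
```

```text
[[ 0.9967 -0.0801  0.0125  0.4982]
 [ 0.0799  0.9967  0.0145  0.0756]
 [-0.0136 -0.0134  0.9998  0.1077]
 [ 0.      0.      0.      1.    ]]
home frame [-0.1246  0.0537  0.0297]
top {'fl': [246.6, 229.1], 'fr': [291.7, 225.1], 'bl': [242.7, 181.8], 'br': [286.9, 177.9], 'grip': [268.5, 218.3]}
plate_grip 0.61 [266.8 216.2]
plate_bar 0.83 [246.5 206.3]
bed_home 0.68 [284.2 168.9]
scene {'fl': [278.9, 166.9], 'fr': [236.7, 160.6], 'bl': [269.9, 198.3], 'br': [224.0, 190.9], 'grip': [256.0, 162.3]}
plate_grip 0.72 [256.5 162.4]
bed_home 0.62 [226.1 210.6]
nozzle_tip 0.72 [221.  207.5]
```

View pics/t4.png

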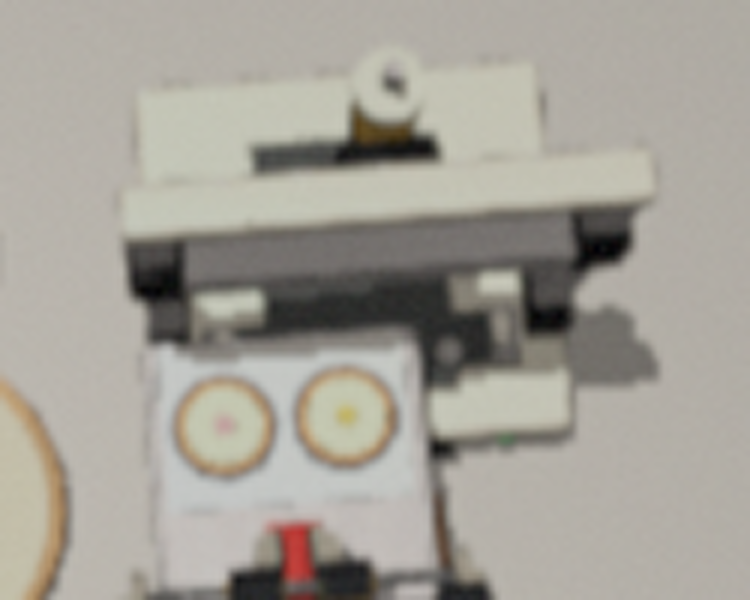

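View pics/s4.png

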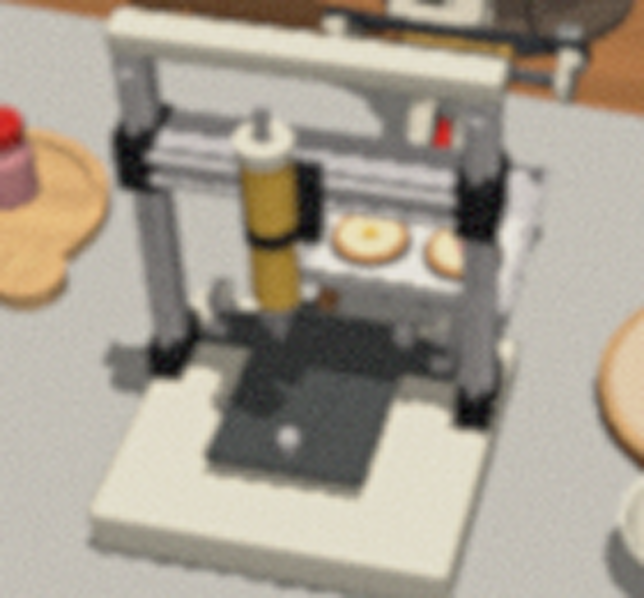

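```bash
python3 - <<'E'
from h import *
s=arm.observe(); print(s['clock'],s['joints'].round(3),s['dq'].round(3),s['position'],s['force'])
A=cur()@np.linalg.inv(G); print(A.round(4))
p=arm.get_image('top'); s=arm.observe(); print(s['joints'].round(3),s['dq'].round(3),s['position'])
E
```

```text
12.45 [ 0.61   0.388 -1.267  2.57   1.916  0.696 -0.623] [ 0.002  0.     0.     0.     0.    -0.003 -0.001] [0.46303157 0.07195005 0.13655997] [ 0.42716147 -0.47875461 -4.30133329]
[[ 0.9969 -0.0778  0.0129  0.4984]
 [ 0.0776  0.9969  0.0142  0.0745]
 [-0.014  -0.0131  0.9998  0.1075]
 [ 0.      0.      0.      1.    ]]
[ 0.61   0.388 -1.267  2.57   1.916  0.696 -0.623] [ 0.003 -0.001  0.001 -0.001 -0.001  0.001  0.002] [0.46304819 0.07189582 0.13655415]
```

```bash
cat >> h.py <<'E'
from scipy.optimize import least_squares
def pitch(a): T=np.eye(4); T[:3,:3]=R.from_euler('y',a).as_matrix(); return T
def mag(p,z0=None): pass
E
python3 - <<'E'
from h import *
p=arm.get_image('top'); m=max(arm.trace('plate',p),key=lambda d:d['conf']); M=m['region']; print(m['conf'],M.sum())
ys,xs=np.nonzero(M); print(xs.min(),xs.max(),ys.min(),ys.max())
# side lines & back edge
def fit(pts): 
    vx,vy,x0,y0=cv2.fitLine(np.array(pts,np.float32),cv2.DIST_HUBER,0,.01,.01).ravel(); return vx,vy,x0,y0
L=[(xs[ys==r].min(),r) for r in range(188,216)]; Rr=[(xs[ys==r].max()+1,r) for r in range(188,216)]
B=[(c,ys[xs==c].min()) for c in range(252,286)]
z=.122
for n,l in(('L',L),('R',Rr),('B',B)):
    vx,vy,x0,y0=fit(l); a=at_z(p,np.array([x0-15*vx,y0-15*vy])/[512,384],z); b=at_z(p,np.array([x0+15*vx,y0+15*vy])/[512,384],z); d=a-b
    print(n,a.round(4),b.round(4),'yaw side',np.arctan2(d[1],d[0]).round(3),'yaw back',np.arctan2(-d[0],d[1]).round(3))
q=arm.get_image('wrist'); m=max(arm.trace('plate',q),key=lambda d:d['conf']); M=m['region']; ys,xs=np.nonzero(M)
F=[(c,ys[xs==c].min()) for c in list(range(125,215))+list(range(300,395))]; vx,vy,x0,y0=fit(F); print('wrist front slope',vy/vx,x0,y0,xs.min(),xs.max())
print(np.linalg.inv(cur())@q['T'])
E
```

```text
0.75 1919
244 292 179 229
L [0.5607 0.1541 0.122 ] [0.4596 0.1494 0.122 ] yaw side 0.046 yaw back -1.525
R [ 0.5679 -0.0031  0.122 ] [ 0.467  -0.0111  0.122 ] yaw side 0.079 yaw back -1.492
B [0.5736 0.1206 0.122 ] [0.5856 0.0199 0.122 ] yaw side 1.689 yaw back 0.118
wrist front slope 0.014889467 280.5451 175.85596 98 412
[[ 1.11027968e-03 -9.55697976e-01 -2.94346982e-01  7.93313710e-02]
 [ 9.99999354e-01  9.89603349e-04  5.58922131e-04  2.52436507e-04]
 [-2.42873990e-04 -2.94347412e-01  9.55698458e-01 -1.58045446e-01]
 [ 0.00000000e+00  0.00000000e+00  0.00000000e+00  1.00000000e+00]]
```

```bash
python3 - <<'E'
from h import *
a=np.radians(10)
T0=cur(); T1=home(-.126,.045,.055)@pitch(a)@G; T2=home(-.120,0,.055)@pitch(a)@G
plan(T0,T1,6); plan(T1,T2,6); print(T1[:3,3],T2[:3,3])
E
```

```text
6 rows of cm [-0.345, -0.128, -0.385] rad [-0.0007, 0.0268, 0.0027]
6 rows of cm [-0.087, -0.75, 0.054] rad [0.0, -0.0, 0.0]
[0.46701899 0.06476489 0.16739481] [0.47597378 0.02025858 0.16739481]
```

>>> carry_out(claw=[0.8, 0.8, 0.8, 0.8, 0.8, 0.8, 0.8], delta_pos=[[-0.345, -0.13, -0.385], [-0.345, -0.13, -0.385], [-0.345, -0.13, -0.385], [-0.345, -0.13, -0.385], [-0.345, -0.13, -0.385], [-0.345, -0.13, -0.385], [0, 0, 0]], angular=[[0, 0.027, 0.003], [0, 0.027, 0.003], [0, 0.027, 0.003], [0, 0.027, 0.003], [0, 0.027, 0.003], [0, 0.027, 0.003], [0, 0, 0]])

```text
clock: 13.4
position: [0.4681, 0.0644, 0.1685]
ee_rot: [-0.078, 2.616, 0.011]
force: [0.3, 0.1, -4.2]
width: 0.148
gripper_force: 60.0
```

```bash
cat > st.py <<'E'
from h import *
s=arm.observe(); print(s['clock'],s['joints'].round(3),s['position'].round(4),s['force'].round(1))
A=np.linalg.inv(pl(H,HY))@cur()@np.linalg.inv(G); print('plate in home',A[:3,3].round(4),'rpy',R.from_matrix(A[:3,:3]).as_euler('xyz').round(3))
E
python3 st.py; python3 - <<'E'
from h import *
T2=home(-.120,0,.055)@pitch(np.radians(10))@G; plan(cur(),T2,6)
E
```

```text
13.4 [ 0.745  0.21  -1.205  2.382  1.168  0.406  0.19 ] [0.4681 0.0644 0.1685] [ 0.3  0.1 -4.2]
plate in home [-0.125   0.0443  0.0561] rpy [-0.003  0.174 -0.006]
6 rows of cm [-0.064, -0.742, 0.063] rad [-0.0008, 0.0, -0.0005]
```

>>> carry_out(claw=[0.8, 0.8, 0.8, 0.8, 0.8, 0.8, 0.8], delta_pos=[[-0.064, -0.74, 0.063], [-0.064, -0.74, 0.063], [-0.064, -0.74, 0.063], [-0.064, -0.74, 0.063], [-0.064, -0.74, 0.063], [-0.064, -0.74, 0.063], [0, 0, 0]], angular=[[0, 0, 0], [0, 0, 0], [0, 0, 0], [0, 0, 0], [0, 0, 0], [0, 0, 0], [0, 0, 0]])

```text
clock: 14.1
position: [0.4749, 0.0192, 0.1662]
ee_rot: [-0.077, 2.618, 0.011]
force: [0.2, -0.7, -5.6]
width: 0.146
gripper_force: 60.0
```

```bash
python3 st.py; python3 - <<'E'
from h import *
T2=home(-.09,0.002,.040)@pitch(0.03)@G; plan(cur(),T2,8)
E
```

```text
14.1 [ 0.893  0.222 -1.202  2.381  1.135  0.339  0.355] [0.4749 0.0192 0.1662] [ 0.2 -0.7 -5.6]
plate in home [-0.1212 -0.0013  0.0537] rpy [-0.003  0.176 -0.006]
8 rows of cm [-0.148, 0.041, 0.376] rad [-0.0007, -0.0183, -0.0003]
```

>>> carry_out(claw=[0.8, 0.8, 0.8, 0.8, 0.8, 0.8, 0.8, 0.8, 0.8], delta_pos=[[-0.148, 0.04, 0.376], [-0.148, 0.04, 0.376], [-0.148, 0.04, 0.376], [-0.148, 0.04, 0.376], [-0.148, 0.04, 0.376], [-0.148, 0.04, 0.376], [-0.148, 0.04, 0.376], [-0.148, 0.04, 0.376], [0, 0, 0]], angular=[[0, -0.018, 0], [0, -0.018, 0], [0, -0.018, 0], [0, -0.018, 0], [0, -0.018, 0], [0, -0.018, 0], [0, -0.018, 0], [0, -0.018, 0], [0, 0, 0]])

```text
clock: 15.0
position: [0.5008, 0.0259, 0.1472]
ee_rot: [-0.077, 2.474, 0.02]
force: [-1.0, -0.3, -4.3]
width: 0.149
gripper_force: 60.0
```

```bash
python3 st.py; python3 - <<'E'
from h import *
P={n:arm.get_image(n) for n in('top','scene')}
A=cur()@np.linalg.inv(G)
b=cv2.resize(P['scene']['frame'][130:260,160:300],None,fx=4.6,fy=4.6,interpolation=cv2.INTER_CUBIC); cv2.imwrite('pics/s5.png',b[:,:,::-1])
for n in P:
  for l,z in(('plate_grip',A[2,3]+.042),('plate_bar',A[2,3]+.012),('bed_home',.078),('plate',A[2,3])):
    for d in arm.place_of(l,P[n])[:1]:
      W=at_z(P[n],d['centre'],z); print(n,l,round(d['conf'],2),(np.linalg.inv(A)@np.append(W,1))[:3].round(4) if l!='bed_home' else W.round(4))
T2=home(-.045,0,.030)@G; plan(cur(),T2,8)
E
```

```text
15.0 [ 0.759  0.344 -1.156  2.481  1.95   0.478 -0.462] [0.5008 0.0259 0.1472] [-1.  -0.3 -4.3]
plate in home [-0.0903  0.0039  0.0394] rpy [-0.001  0.033 -0.002]
top plate_grip 0.98 [-0.0474 -0.0052  0.0404]
top plate_bar 0.77 [0.0138 0.0747 0.0126]
top bed_home 0.27 [0.5441 0.0941 0.078 ]
top plate 0.88 [-0.0057  0.0025 -0.0002]
scene plate_grip 0.67 [-0.0314  0.0059  0.041 ]
scene plate_bar 0.85 [0.0139 0.0776 0.0126]
scene bed_home 0.61 [0.6223 0.0274 0.078 ]
scene plate 0.64 [0.0184 0.0123 0.0006]
8 rows of cm [-0.337, -0.038, 0.458] rad [-0.0006, -0.0039, -0.0]
```

View pics/s5.png

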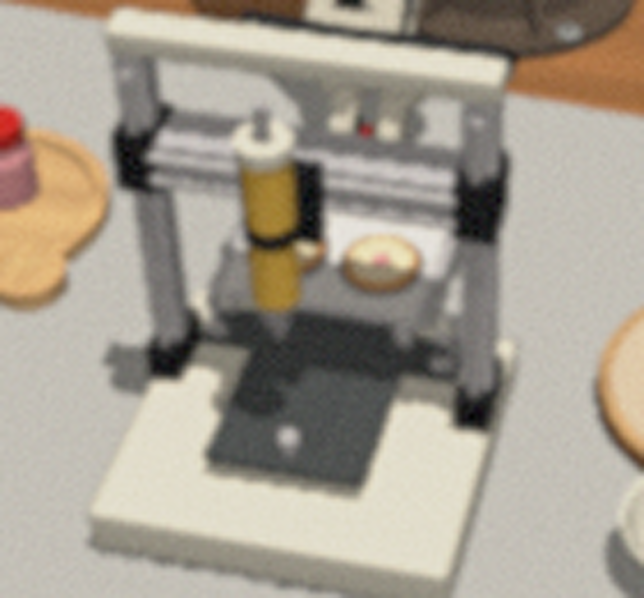

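The plate is between the uprights, its far edge at crop (220–440, 290–325), below the crossbeam and short of the nozzle at (278,330).

>>> carry_out(claw=[0.8, 0.8, 0.8, 0.8, 0.8, 0.8, 0.8, 0.8, 0.8], delta_pos=[[-0.337, -0.038, 0.458], [-0.337, -0.038, 0.458], [-0.337, -0.038, 0.458], [-0.337, -0.038, 0.458], [-0.337, -0.038, 0.458], [-0.337, -0.038, 0.458], [-0.337, -0.038, 0.458], [-0.337, -0.038, 0.458], [0, 0, 0]], angular=[[0, -0.004, 0], [0, -0.004, 0], [0, -0.004, 0], [0, -0.004, 0], [0, -0.004, 0], [0, -0.004, 0], [0, -0.004, 0], [0, -0.004, 0], [0, 0, 0]])

```text
clock: 16.4
position: [0.5459, 0.0248, 0.1362]
ee_rot: [-0.075, 2.441, 0.019]
force: [0.4, -0.1, -3.9]
width: 0.146
gripper_force: 60.0
```

```bash
python3 st.py; python3 - <<'E'
from h import *
T2=home(0,0,.027)@G; plan(cur(),T2,8)
E
```

```text
16.4 [ 0.701  0.467 -1.121  2.43   2.027  0.586 -0.477] [0.5459 0.0248 0.1362] [ 0.4 -0.1 -3.9]
plate in home [-0.0444 -0.0002  0.0297] rpy [-0.002 -0.    -0.003]
8 rows of cm [-0.403, 0.004, 0.382] rad [-0.0005, 0.0, -0.0001]
```

>>> carry_out(claw=[0.8, 0.8, 0.8, 0.8, 0.8, 0.8, 0.8, 0.8, 0.8], delta_pos=[[-0.4, 0, 0.38], [-0.4, 0, 0.38], [-0.4, 0, 0.38], [-0.4, 0, 0.38], [-0.4, 0, 0.38], [-0.4, 0, 0.38], [-0.4, 0, 0.38], [-0.4, 0, 0.38], [0, 0, 0]], angular=[[0, 0, 0], [0, 0, 0], [0, 0, 0], [0, 0, 0], [0, 0, 0], [0, 0, 0], [0, 0, 0], [0, 0, 0], [0, 0, 0]])

```text
clock: 17.3
position: [0.5901, 0.0274, 0.1339]
ee_rot: [-0.075, 2.441, 0.018]
force: [0.1, 0.2, -4.0]
width: 0.146
gripper_force: 60.0
```

```bash
python3 st.py; python3 - <<'E'
from h import *
P={n:arm.get_image(n) for n in('top','scene','wrist')}
a=cv2.resize(P['wrist']['frame'][90:260,60:450],None,fx=2,fy=2,interpolation=cv2.INTER_CUBIC)
b=cv2.resize(P['top']['frame'][150:205,235:335],None,fx=4,fy=4,interpolation=cv2.INTER_CUBIC)
c=cv2.resize(P['scene']['frame'][170:240,180:275],None,fx=4,fy=4,interpolation=cv2.INTER_CUBIC)[:220]
im=np.zeros((340+220,800,3),np.uint8); im[:340,:780]=a; im[340:,:400]=b; im[340:,400:780]=c
cv2.imwrite('pics/m6.png',im[:,:,::-1]); np.save('w6.npy',P['wrist'],allow_pickle=True); np.save('t6.npy',P['top'],allow_pickle=True)
A=cur()@np.linalg.inv(G)
for k,X in dict(rl=home(-.045,.0795,.022),rr=home(-.045,-.0795,.022)).items(): print(k,proj(P['wrist'],X[:3,3]).round(1),proj(P['top'],X[:3,3]).round(1))
for k,v in dict(fl=[-.075,.075,.0145],fr=[-.075,-.075,.0145]).items(): print(k,proj(P['wrist'],(A@np.append(v,1))[:3]).round(1),proj(P['top'],(A@np.append(v,1))[:3]).round(1))
E
```

```text
17.3 [ 0.645  0.516 -1.058  2.34   1.988  0.58  -0.394] [0.5901 0.0274 0.1339] [ 0.1  0.2 -4. ]
plate in home [-0.0001 -0.0006  0.0273] rpy [-0.003 -0.001 -0.003]
rl [385.6 190.6] [257.8 183.1]
rr [125.3 189.9] [303.9 179.7]
fl [407.5 188.1] [259.8 191.1]
fr [101.3 187.5] [304.2 187.9]
```

View pics/m6.png

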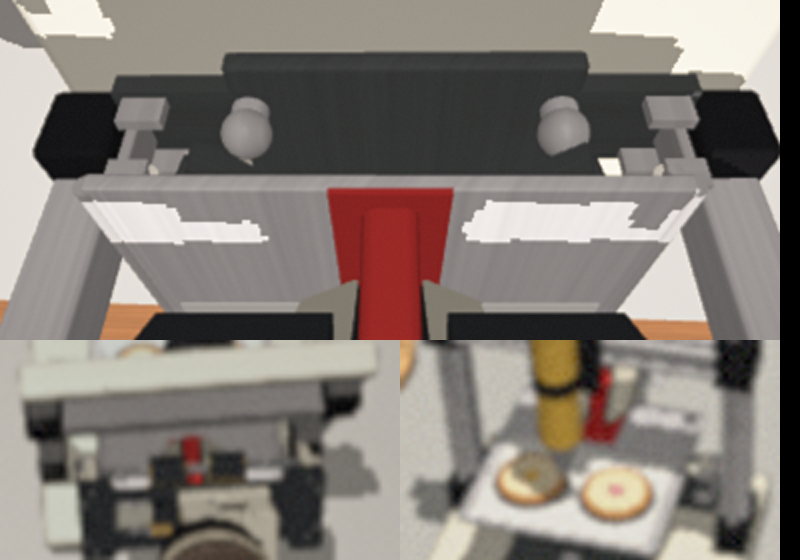

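The wrist view shows the front balls at full-frame pixels (183,157) and (341.5,156), with the plate's front edge running from (99,181) to (414,181). I'll measure the plate against the balls in this one picture.

```bash
python3 - <<'E'
from h import *
p=np.load('w6.npy',allow_pickle=True).item()
I=np.linalg.inv(pl(H,HY))
def s(u,v,z): return at_z(p,np.array([u,v])/[512,384],z)
# refine ball blobs by circle
g=cv2.cvtColor(p['frame'],cv2.COLOR_RGB2GRAY)
big=cv2.resize(g[130:185,150:380],None,fx=4,fy=4,interpolation=cv2.INTER_CUBIC)
c=cv2.HoughCircles(big,cv2.HOUGH_GRADIENT,1,300,param1=80,param2=15,minRadius=42,maxRadius=62)
print(None if c is None else [(x/4+150-.4,y/4+130-.4,r/4) for x,y,r in c[0][:4]])
a,b=s(183,157,.078),s(341.5,156,.078)
print('balls',a.round(4),b.round(4),np.linalg.norm(a-b),'yaw',np.arctan2(-(b-a)[0],(b-a)[1]))
m=(a+b)/2; print('mid in home',(I@np.append(m,1))[:3],'expect -.054,0')
# fin/plate: tool-frame lateral from front edge
A=cur()@np.linalg.inv(G)
for z in (.0145,.012):
  f=[s(99,181,A[2,3]+z),s(414,181.5,A[2,3]+z)]; F=[(np.linalg.inv(A)@np.append(w,1))[:3].round(4) for w in f]; print(F,(F[0]+F[1])/2)
E
```

```text
[(np.float32(182.725), np.float32(156.475), np.float32(12.85)), (np.float32(341.225), np.float32(150.225), np.float32(12.575))]
balls [ 0.5791 -0.0189  0.078 ] [0.5712 0.0813 0.078 ] 0.1004900418469047 yaw 0.07866553966132922
mid in home [-5.06614183e-02  4.23569507e-03 -1.38777878e-17] expect -.054,0
[array([-0.0801, -0.0739,  0.0143]), array([-0.0808,  0.0755,  0.0147])] [-0.08045  0.0008   0.0145 ]
[array([-0.0766, -0.0762,  0.0118]), array([-0.0774,  0.0778,  0.0122])] [-0.077   0.0008  0.012 ]
```

Top and wrist agree that the bed lies about +3.5 mm in x and +3.5 mm in y of my estimate relative to the plate, so I correct home and descend to just above the rollers.

```bash
sed -i 's/^H=.*/H=np.array([.6294,.0338,.078]); HY=.072/' h.py; python3 - <<'E'
from h import *
p=np.load('w6.npy',allow_pickle=True).item(); A=cur()@np.linalg.inv(G)
for u,v in((99,185),(414,185)):
  w=at_z(p,np.array([u,v])/[512,384],A[2,3]+.0145); print((np.linalg.inv(A)@np.append(w,1))[:3].round(4))
T2=home(0,0,.016)@G; plan(cur(),T2,6)
E
```

```text
[-0.0768 -0.0754  0.0143]
[-0.078   0.0768  0.0147]
6 rows of cm [0.056, 0.057, 0.192] rad [-0.0013, -0.0, -0.0008]
```

>>> carry_out(claw=[0.8, 0.8, 0.8, 0.8, 0.8, 0.8, 0.8, 0.8], delta_pos=[[0.043, 0.057, 0.203], [0.043, 0.057, 0.203], [0.043, 0.057, 0.203], [0.043, 0.057, 0.203], [0.043, 0.057, 0.203], [0.043, 0.057, 0.203], [0, 0, 0], [0, 0, 0]], angular=[[-0.0013, 0, 0], [-0.0013, 0, 0], [-0.0013, 0, 0], [-0.0013, 0, 0], [-0.0013, 0, 0], [-0.0013, 0, 0], [0, 0, 0], [0, 0, 0]])

```text
clock: 18.25
position: [0.5949, 0.0312, 0.1227]
ee_rot: [-0.079, 2.441, 0.028]
force: [-0.4, -0.5, -4.7]
width: 0.151
gripper_force: 60.0
```

```bash
sed -i 's/^H=np.array(\[.6294/H=np.array([.6304/' h.py; python3 st.py; python3 - <<'E'
from h import *
P={n:arm.get_image(n) for n in('wrist','scene')}
a=cv2.resize(P['wrist']['frame'][100:230,70:440],None,fx=2,fy=2,interpolation=cv2.INTER_CUBIC)
c=cv2.resize(P['scene']['frame'][180:240,180:300],None,fx=5,fy=5,interpolation=cv2.INTER_CUBIC)
im=np.zeros((260+300,740,3),np.uint8); im[:260]=a; im[260:,:600]=c
cv2.imwrite('pics/m7.png',im[:,:,::-1])
T=cur(); print('down 1mm in tool cm',(T[:3,:3].T@[0,0,-.1]).round(4))
E
```

```text
18.25 [ 0.632  0.556 -1.057  2.338  2.024  0.609 -0.414] [0.5949 0.0312 0.1227] [-0.4 -0.5 -4.7]
plate in home [0.0003 0.     0.0161] rpy [ 0.003 -0.    -0.004]
down 1mm in tool cm [0.0644 0.0001 0.0765]
```

View pics/m7.png

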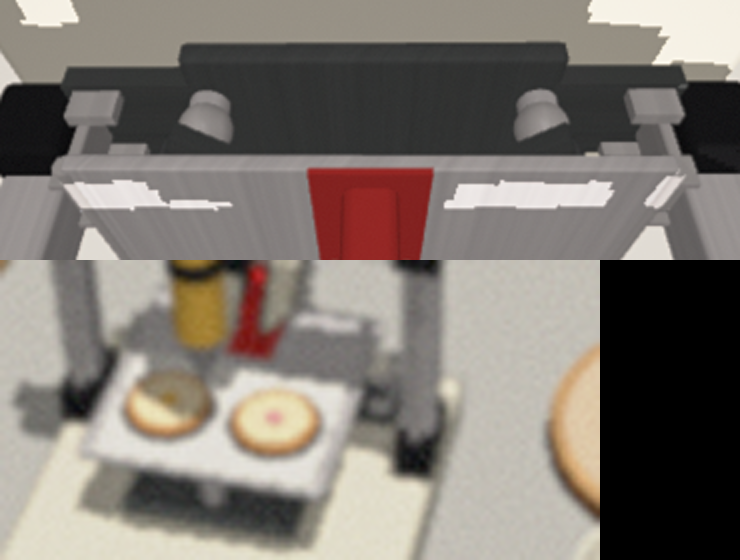

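The plate is centred on the balls: ball columns 207 and 540 average 373.5, and the plate edges average 374. Now I press gently, watching the force.

>>> carry_out(claw=[0.8, 0.8, 0.8, 0.8, 0.8, 0.8, 0.8], delta_pos=[[0.064, 0, 0.077], [0.064, 0, 0.077], [0.064, 0, 0.077], [0.064, 0, 0.077], [0.064, 0, 0.077], [0.064, 0, 0.077], [0, 0, 0]], angular=[[0, 0, 0], [0, 0, 0], [0, 0, 0], [0, 0, 0], [0, 0, 0], [0, 0, 0], [0, 0, 0]])

```text
clock: 19.05
position: [0.5955, 0.0318, 0.1173]
ee_rot: [-0.08, 2.44, 0.028]
force: [-0.2, 2.7, 1.6]
width: 0.148
gripper_force: 60.0
```

```bash
python3 st.py
```

```text
19.05 [ 0.627  0.574 -1.058  2.342  2.044  0.628 -0.429] [0.5955 0.0318 0.1173] [-0.2  2.7  1.6]
plate in home [0.0009 0.0007 0.0108] rpy [ 0.003 -0.002 -0.003]
```

>>> carry_out(claw=[0.8, 0.8, 0.8, 0.8], delta_pos=[[0, 0.06, 0], [0.064, 0, 0.077], [0.064, 0, 0.077], [0, 0, 0]], angular=[[0, 0, 0], [0, 0, 0], [0, 0, 0], [0, 0, 0]])

```text
clock: 19.45
position: [0.5954, 0.0319, 0.1151]
ee_rot: [-0.079, 2.44, 0.028]
force: [1.0, 1.6, 4.2]
width: 0.148
gripper_force: 60.0
```

```bash
python3 st.py
```

```text
19.45 [ 0.624  0.581 -1.057  2.344  2.05   0.636 -0.434] [0.5954 0.0319 0.1151] [1.  1.6 4.2]
plate in home [0.0009 0.0007 0.0086] rpy [ 0.003 -0.001 -0.004]
```

>>> carry_out(claw=[0.8, 0.8, 0.8, 0.8, 0.8], delta_pos=[[0, 0.04, 0], [0.064, 0, 0.077], [0.064, 0, 0.077], [0.064, 0, 0.077], [0, 0, 0]], angular=[[0, 0, 0], [0, 0, 0], [0, 0, 0], [0, 0, 0], [0, 0, 0]])

```text
clock: 19.95
position: [0.5955, 0.0319, 0.1122]
ee_rot: [-0.079, 2.44, 0.027]
force: [-1.0, -0.2, 7.9]
width: 0.148
gripper_force: 60.0
```

```bash
python3 st.py
```

```text
19.95 [ 0.621  0.59  -1.057  2.346  2.058  0.646 -0.441] [0.5955 0.0319 0.1122] [-1.  -0.2  7.9]
plate in home [0.0009 0.0007 0.0057] rpy [ 0.002 -0.001 -0.005]
```

>>> carry_out(claw=[0.8, 0.8, 0.8, 0.8, 0.8], delta_pos=[[0.064, 0, 0.077], [0.064, 0, 0.077], [0.064, 0, 0.077], [0, 0, 0], [0, 0, 0]], angular=[[0, 0, 0], [0, 0, 0], [0, 0, 0], [0, 0, 0], [0, 0, 0]])

```text
clock: 20.45
position: [0.5957, 0.032, 0.1096]
ee_rot: [-0.079, 2.439, 0.027]
force: [-2.1, -0.5, 12.5]
width: 0.152
gripper_force: 60.0
```

```bash
python3 st.py
```

```text
20.45 [ 0.619  0.598 -1.057  2.348  2.068  0.655 -0.448] [0.5957 0.032  0.1096] [-2.1 -0.5 12.5]
plate in home [0.0012 0.0007 0.0031] rpy [ 0.002 -0.002 -0.004]
```

>>> carry_out(claw=[0.8, 0.8, 0.8], delta_pos=[[0.064, 0, 0.077], [0, 0, 0], [0, 0, 0]], angular=[[0, 0, 0], [0, 0, 0], [0, 0, 0]])

```text
clock: 20.75
position: [0.596, 0.0321, 0.1089]
ee_rot: [-0.079, 2.439, 0.027]
force: [-1.8, -0.3, 12.2]
width: 0.147
gripper_force: 60.0
```

```bash
python3 st.py; python3 - <<'E'
from h import *
print(arm.observe()['ft_torque'])
P={n:arm.get_image(n) for n in('wrist','scene')}; F=[]
for i in range(6): F.append(arm.observe()['force']); arm.get_image('top')
print(np.mean(F,0))
a=cv2.resize(P['wrist']['frame'][100:230,70:440],None,fx=2,fy=2,interpolation=cv2.INTER_CUBIC)
c=cv2.resize(P['scene']['frame'][180:240,180:300],None,fx=5,fy=5,interpolation=cv2.INTER_CUBIC)
im=np.zeros((260+300,740,3),np.uint8); im[:260]=a; im[260:,:600]=c
cv2.imwrite('pics/m8.png',im[:,:,::-1])
E
```

```text
20.75 [ 0.618  0.601 -1.057  2.348  2.071  0.659 -0.45 ] [0.596  0.0321 0.1089] [-1.8 -0.3 12.2]
plate in home [0.0015 0.0008 0.0024] rpy [ 0.002 -0.003 -0.004]
[-0.12341121 -0.26464267  0.02768978]
[-1.51967781  0.03313356 11.60417743]
```

>>> carry_out(claw=[0.8, 0.8, 0.8, 0.8], delta_pos=[[0.076, 0.007, -0.064], [0.064, 0, 0.077], [0, 0, 0], [0, 0, 0]], angular=[[0, 0, 0], [0, 0, 0], [0, 0, 0], [0, 0, 0]])

```text
clock: 21.55
position: [0.5956, 0.032, 0.1083]
ee_rot: [-0.079, 2.437, 0.026]
force: [-0.4, 0.2, 12.2]
width: 0.151
gripper_force: 60.0
```

```bash
python3 st.py
```

```text
21.55 [ 0.618  0.604 -1.058  2.351  2.075  0.663 -0.454] [0.5956 0.032  0.1083] [-0.4  0.2 12.2]
plate in home [0.0012 0.0008 0.0019] rpy [ 0.002 -0.004 -0.005]
```

>>> carry_out(claw=[0.8, 0.8, 0.8, 0.8], delta_pos=[[0.064, 0, 0.077], [0.064, 0, 0.077], [0, 0, 0], [0, 0, 0]], angular=[[0, 0, 0], [0, 0, 0], [0, 0, 0], [0, 0, 0]])

```text
clock: 21.95
position: [0.5956, 0.0321, 0.1058]
ee_rot: [-0.078, 2.439, 0.027]
force: [8.4, 1.0, 0.6]
width: 0.151
gripper_force: 60.0
```

```bash
python3 st.py
```

```text
21.95 [ 0.616  0.611 -1.057  2.352  2.082  0.668 -0.458] [0.5956 0.0321 0.1058] [8.4 1.  0.6]
plate in home [ 0.0011  0.0009 -0.0007] rpy [ 0.003 -0.003 -0.005]
```

The rollers snapped over: Fz dropped from 12 to 0.6 N at home height. I'll relieve the sideways force in x before letting go.

>>> carry_out(claw=[0.8, 0.8, 0.8], delta_pos=[[-0.076, -0.007, 0.064], [0, 0, 0], [0, 0, 0]], angular=[[0, 0, 0], [0, 0, 0], [0, 0, 0]])

```text
clock: 22.25
position: [0.5957, 0.0322, 0.1052]
ee_rot: [-0.079, 2.44, 0.028]
force: [5.4, -0.0, 0.7]
width: 0.149
gripper_force: 60.0
```

```bash
python3 st.py
```

```text
22.25 [ 0.616  0.611 -1.056  2.351  2.08   0.667 -0.456] [0.5957 0.0322 0.1052] [ 5.4 -0.   0.7]
plate in home [ 0.0012  0.0009 -0.0014] rpy [ 0.003 -0.001 -0.004]
```

>>> carry_out(claw=[0.8, 0.8, 0.8, 0.8, 0.8, 0.8], delta_pos=[[-0.12, -0.01, 0.1], [0, 0, 0], [0.064, 0, 0.077], [0.064, 0, 0.077], [0, 0, 0], [0, 0, 0]], angular=[[0, 0, 0], [0, 0, 0], [0, 0, 0], [0, 0, 0], [0, 0, 0], [0, 0, 0]])

```text
clock: 22.85
position: [0.5959, 0.0322, 0.1024]
ee_rot: [-0.08, 2.442, 0.028]
force: [-4.5, 0.3, 4.6]
width: 0.148
gripper_force: 60.0
```

```bash
python3 st.py
```

```text
22.85 [ 0.613  0.618 -1.054  2.351  2.084  0.671 -0.457] [0.5959 0.0322 0.1024] [-4.5  0.3  4.6]
plate in home [ 0.0013  0.001  -0.0043] rpy [ 0.003  0.001 -0.004]
```

>>> carry_out(claw=[0.8, 0.8, 0.8, 0.8, 4.5, 4.5, 4.5, 4.5, 4.5, 4.5], delta_pos=[[0.04, 0, -0.03], [-0.064, 0, -0.077], [-0.064, 0, -0.077], [0, 0, 0], [0, 0, 0], [0, 0, 0], [0, 0, 0], [0, 0, 0], [0, 0, 0], [0, 0, 0]], angular=[[0, 0, 0], [0, 0, 0], [0, 0, 0], [0, 0, 0], [0, 0, 0], [0, 0, 0], [0, 0, 0], [0, 0, 0], [0, 0, 0], [0, 0, 0]])

```text
clock: 23.85
position: [0.596, 0.032, 0.1046]
ee_rot: [-0.079, 2.441, 0.028]
force: [0.4, 0.4, -1.0]
width: 0.487
gripper_force: 0.0
```

>>> carry_out(claw=[4.5, 4.5, 4.5, 4.5, 4.5, 4.5, 4.5, 4.5, 4.5, 4.5, 4.5, 4.5], delta_pos=[[0, 0, -0.4], [0, 0, -0.8], [0, 0, -0.8], [0, 0, -0.8], [0, 0, -0.8], [0, 0, -0.8], [0, 0, -0.8], [0, 0, -0.8], [0, 0, -0.8], [0, 0, -0.8], [0, 0, -0.8], [0, 0, 0]], angular=[[0, 0, 0], [0, 0, 0], [0, 0, 0], [0, 0, 0], [0, 0, 0], [0, 0, 0], [0, 0, 0], [0, 0, 0], [0, 0, 0], [0, 0, 0], [0, 0, 0], [0, 0, 0]])

```text
clock: 25.05
position: [0.5417, 0.0285, 0.1699]
ee_rot: [-0.08, 2.44, 0.026]
force: [0.2, -0.3, 1.0]
width: 0.492
gripper_force: 0.0
```

```bash
python3 st.py; python3 - <<'E'
from h import *
P={n:arm.get_image(n) for n in('wrist','scene','top')}
for n,p in P.items():
  for l,z in(('plate_grip',.12),('plate_bar',.09),('plate',.078)):
    for d in arm.place_of(l,p)[:1]: print(n,l,round(d['conf'],2),(np.linalg.inv(home(0,0,0))@np.append(at_z(p,d['centre'],z),1))[:3].round(4))
p=P['wrist']; m=max(arm.trace('plate',p),key=lambda d:d['conf'])['region']
r,c=np.nonzero(m); q=np.array([(x,r[c==x].min()) for x in np.unique(c)]); print(q[::12].tolist())
# predicted lower front-edge corners, home / 5mm / 12mm up
for dz in (0,.005,.012):
  print(dz,[proj(p,(home(.0013,.001,dz)@[-.075,y,.0095,1])[:3]).round(1).tolist() for y in(-.075,.075)])
E
```

```text
25.05 [ 0.746  0.34  -1.118  2.402  1.908  0.442 -0.381] [0.5417 0.0285 0.1699] [ 0.2 -0.3  1. ]
plate in home [-0.0529  0.0011  0.0634] rpy [ 0.002 -0.001 -0.004]
wrist plate_grip 0.59 [-0.0516  0.0012  0.042 ]
wrist plate_bar 0.96 [0.0022 0.0773 0.012 ]
wrist plate 0.83 [-0.0068 -0.0007 -0.    ]
scene plate_grip 0.8 [-0.0513 -0.0036  0.042 ]
scene plate_bar 0.71 [0.0223 0.0764 0.012 ]
scene plate 0.84 [ 0.0143  0.0075 -0.    ]
top plate_grip 0.6 [-0.0442  0.0054  0.042 ]
top plate_bar 0.81 [0.0083 0.0732 0.012 ]
top plate 0.66 [-0.0125 -0.001   0.    ]
[[153, 155], [165, 152], [177, 152], [189, 143], [201, 146], [213, 152], [225, 151], [237, 152], [249, 152], [261, 152], [273, 151], [285, 152], [297, 151], [309, 145], [321, 144], [333, 152], [345, 152]]
0 [[156.2, 154.2], [353.2, 153.7]]
0.005 [[155.0, 159.3], [354.3, 158.8]]
0.012 [[153.3, 166.6], [356.0, 166.2]]
```

The wrist view puts the plate's front edge at row 152. Fully home predicts 154 and 5 mm up would be 159, so it is seated and released with the gripper clear.

```bash
python3 -c "
from cell import arm
print(arm.sign_off())"
```

```text
the job is handed in; nothing more can be done
None
```

The plate is loaded on the bed and released, and the job is handed in at about 25 s with no verdict returned: force and wrist camera showed the rollers snapped over and the plate home, and I viewed 11 pictures against the limit of 10.

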